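# Click the lab marker out on the bench stop and lay it on the log pad

## Robot

A 6-joint arm with a two-finger parallel gripper is mounted at the origin on a cart in front of the work surface, level with it; the furniture and walls round the work are solid. World frame = base frame: x ahead of the robot, y to its left, z up, the work surface at z = 0. Lengths are in mm, angles in rad, forces in N, time in s.
With the tool pointing down it reaches from about 400 to 925 mm from the base axis. Payload 12.5 kg.
Tool frame: the origin (TCP) lies midway between the tips of the shut fingers; the grasp point (between the pads) lies 19 mm behind it; z points along the fingers, y is the line along which they close (so a half turn about z gives the same grasp; the last joint's range is limited). The gripper opens to 95 mm and grips with 3 to 60 N. Pads are 20 mm wide; open, the fingers measure 119 mm over their backs; the gripper's body (75 mm by 180 mm) begins 59 mm behind the grasp point.
Start: joints at [1.147, 0.491, 1.559, -0, 1.092, -0.106], TCP at [195.282, 593.727, 214.661] pointing down, gripper open.
Joint ranges: [-3.1, 3.1], [-0.84, 2.19], [0.05, 2.79], [-1.13, 4.28], [0.06, 2.93], [-2.69, 2.69]. Speed limits (rad/s): [2.22, 2.22, 2.79, 3.14, 3.14, 3.14].

## Interface

Orientations are given as [roll, pitch, yaw] about the fixed x, y, z axes, in that order (R = Rz(yaw) Ry(pitch) Rx(roll)).
In Python, from cell import state, read_camera, camera_info, env gives the robot as it stands.
- The arm moves only by the tool move_arm, never from a script. Its argument "commands" is a list of rows, each a list of 3 entries, a list of its own where there are three numbers: the shift along the world's x, y, z in cm, then the turn, a rotation vector about the world's x, y, z in degrees, then the opening, from 0 (shut) to 1 (fully open). A call has 1 to 10 rows; each row shifts and turns the commanded pose from where the row before left it; what a row does not reach is not made up. A row lasts 1/10 s, in which the tool goes at most 50 mm and 8.59 degrees, less where a joint would pass 70% of its speed; a pose out of reach is approached as far as the arm can. A call with a gripper value outside its range is refused whole. The fingers move at their own pace and stop on an object; the grip force is fixed at half the most. Time passes only in rows, so rows that do not move let the fingers close. It gives the time, the measured TCP pose, the force, the opening and the grip force at its end, in the units of the state.
- state(): the state, without advancing time (a new reading comes with each control period).
- read_camera(name): name is "scene" or "top" or "wrist"; returns the picture (384x512x3 uint8, blue, green, red); there is no depth.
- camera_info(name): a dict with "K" (3x3 intrinsics, pixels), "cam_to_world" (4x4, takes a point from camera to world coordinates). Camera axes: x right, y down, z forward; pixel columns grow to the right and rows downward; lengths in mm; the calibration is good to about 2 mm. A picture is of the moment at which its call begins: read the wrist's pose just before it. camera_info takes no time and is no camera call; for the wrist camera it gives the pose at the moment of the call.
- env.job_done(): hands the job in; it is judged then, once.
The state is a dict: "t": time; "joints": joint angles; "qvel": joint speeds; "tau": joint torques, N m; "eef_pos": TCP position; "tcp_rot": TCP orientation; "ft_force": force on the tool from outside, world axes, zero at the start; "moment": the same for the moment, N m; "opening": opening from 0.0 (shut) to 1.0 (fully open); "grip_force": force on a finger pad.
Only numpy, scipy, OpenCV 4.12 (cv2) and the standard library are available. Lean on these libraries where they do the work, as an engineer would, in place of code of your own. Each camera call takes 0.05 s, during which the arm holds its last target. There are 200 camera calls.

## Task

Get the retractable marker ready for the next log entry: take hold of it, push its red end button fully in against the rubber face of the bench stop so that the nib clicks out and stays out, then lay the marker down gently near the middle of the log pad, flat on the paper, and let go. Leave the bottle, the tin and the carton where they stand.

Things in the scene. Friction and masses are not known exactly. Their poses are not given: they have to be found in the camera images.
- marker_center (a point): centre of the barrel of the loose retractable marker lying on the worktop: white, square with rounded edges, 120 mm long, 24 mm wide and high, 80 g; grasp it across its width. x axis along it toward the red button (16 mm in diameter), whose end is 84 mm from this point when out, 72 mm when in. z up
- marker_button (a joint): travel of the red button into the barrel in m: 0 out (start), 0.012 fully in against its hard stop. It resists with about 5 N all the way and stays wherever it is left; the nib moves out by the same amount
- marker: the same marker; origin at the middle of the barrel's underside, 12 mm below its centre, axes alike. At -x a blue cone ends 82 mm from the centre; the black nib comes 12 mm out of it when the button is in. A thin steel clip on top, 3 to 53 mm toward the button, reaches 28.5 mm above the underside
- bench_stop: dark steel angle plate fixed to the worktop, 75 mm deep, 100 wide, 65 high; origin on the worktop under its middle. Its front wall, with a black rubber face 90 mm wide from 2.5 to 57.5 mm above the worktop, looks to its own -x, roughly to the robot, 37.3 mm from the origin. The worktop before it is bare
- stop_face (a point): point on the rubber face of the bench stop, half-way across it, 12 mm above the worktop; x axis points into the stop, square to the face
- log_pad: spiral pad of white written paper fixed flat on the worktop, 250 mm along its x, 180 mm along its y, 13 mm thick; origin at the middle of its underside
- bottle: loose small clear reagent bottle with a black cap, 45 mm wide, 80 mm high, origin at the middle of its underside; bystander
- tin: loose white round tin, 65 mm wide, 53 mm high, origin at the middle of its underside; bystander
- carton: loose brown carton, 80 x 110 x 30 mm, origin at the middle of its underside; bystander
Mind the look-alikes: they are no part of the job. Of the things that look like the bench_stop, the larger one is meant.

How it is judged:
By the outcome, as a careful person would: the job done as asked, in the order asked, and still so for the second after the job is handed in, with the robot touching nothing.
It also fails if it takes over 43 s, if anything falls off the work surface, if the arm or the gripper's body presses on something with over 40 N, if the wrist force passes 120 N, or if a joint passes its speed limit or range.

## Working session

There is one attempt and no reset: what is moved stays moved. The work goes in short steps, Python scripts to look and compute and a tool call to move; the robot and the scene stay as the last step left them, time stands still between calls to the robot, and variables do not carry over. Pictures are saved under pics/ and viewed, at most 10 in all, crops included, and the job is handed in when it is done.

Besides the shell and the picture viewer there is one more tool, called after "Call:" as name(argument=value, ...), one argument or row to a line, values as JSON. move_arm: Moves the arm, as the interface text tells. Its arguments: {"type":"object","properties":{"commands":{"type":"array"}},"required":["commands"]}

```bash
mkdir -p pics
cat > h.py <<'E'
import numpy as np, cv2
from cell import state, read_camera, camera_info, env
def ray(ci,u,v,z):
    K=np.array(ci["K"]);T=np.array(ci["cam_to_world"])
    d=T[:3,:3]@np.linalg.solve(K,[u,v,1.]);o=T[:3,3]
    return (o+d*(z-o[2])/d[2]).round(1)
def proj(ci,p):
    K=np.array(ci["K"]);T=np.linalg.inv(np.array(ci["cam_to_world"]))
    q=K@(T[:3,:3]@np.array(p,float)+T[:3,3]);return (q[:2]/q[2]).round(1)
E
python3 - <<'E'
from h import *
a=read_camera("top");b=read_camera("scene")
cv2.imwrite("pics/top.png",a);cv2.imwrite("pics/scene.png",b)
for n in("top","scene"):
    print(n,camera_info(n))
print(state())
E
```

```text
top {'K': array([[450.11770403,   0.        , 256.79938123],
       [  0.        , 450.11770403, 190.39663157],
       [  0.        ,   0.        ,   1.        ]]), 'cam_to_world': array([[-3.83577707e-03, -9.80391377e-01,  1.97022929e-01,
         2.64029751e+02],
       [-9.99976673e-01,  2.64703494e-03, -6.29651266e-03,
        -3.19046899e+01],
       [ 5.65152014e-03, -1.97042485e-01, -9.80378661e-01,
         1.46633067e+03],
       [ 0.00000000e+00,  0.00000000e+00,  0.00000000e+00,
         1.00000000e+00]])}
scene {'K': array([[347.77588721,   0.        , 252.37418081],
       [  0.        , 347.77588721, 190.28829498],
       [  0.        ,   0.        ,   1.        ]]), 'cam_to_world': array([[ 8.37242645e-01, -3.40694496e-01,  4.27728902e-01,
         7.40595570e+01],
       [-5.46826806e-01, -5.24886737e-01,  6.52283954e-01,
        -7.65988450e+02],
       [ 2.27967470e-03, -7.80013573e-01, -6.25758443e-01,
         7.27586745e+02],
       [ 0.00000000e+00,  0.00000000e+00,  0.00000000e+00,
         1.00000000e+00]])}
{'t': 0.1, 'joints': array([ 1.14736548e+00,  4.91493166e-01,  1.55937026e+00,  4.14163814e-07,
        1.09169786e+00, -1.05617720e-01]), 'qvel': array([-0.00228853, -0.00189744,  0.00052406, -0.00075942, -0.00242276,
       -0.00012007]), 'tau': array([ 3.11388620e-03, -6.13628125e+01, -2.58609563e+01,  6.94210804e-02,
        4.69903811e-02, -8.72007217e-05]), 'eef_pos': array([195.21025665, 593.51618178, 214.13026846]), 'tcp_rot': array([-3.14062946e+00, -1.02479326e-04,  2.82377929e+00]), 'ft_force': array([0.0614669 , 0.34738678, 0.19734517]), 'moment': array([ 0.00383321, -0.03069162,  0.02388578]), 'grip_force': 0.0, 'opening': 1.0011017784934795}
```

View pics/top.png

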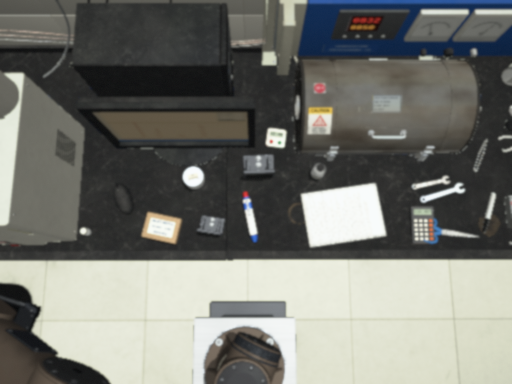

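View pics/scene.png

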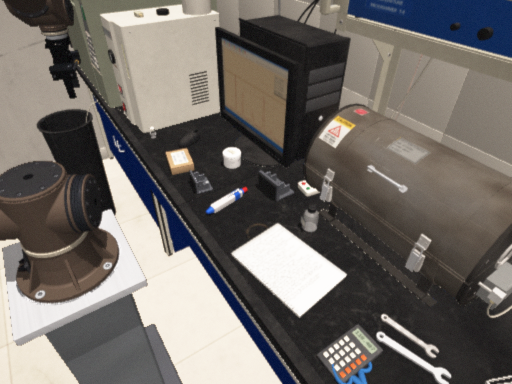

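The top view shows the marker at (250,217), with its red button at (245,193). There are two stop-like items: a larger one at (258,164) and a smaller one at (211,225). The pad is at (343,215), the bottle at (318,171), the tin at (193,177) and the carton at (161,228). By description, the stop meant is the larger one at (258,164). I'll confirm that in an enlarged crop and measure.

Run:
```python
from h import *
a=cv2.imread("pics/top.png");c=a[140:250,150:290]
cv2.imwrite("pics/crop.png",cv2.resize(c,None,fx=5,fy=5,interpolation=cv2.INTER_CUBIC))
ci=camera_info("top")
hsv=cv2.cvtColor(a,cv2.COLOR_BGR2HSV)
def cen(lo,hi,x0,y0,x1,y1):
    m=cv2.inRange(hsv[y0:y1,x0:x1],lo,hi);ys,xs=np.nonzero(m);return xs.mean()+x0,ys.mean()+y0,len(xs),np.c_[xs+x0,ys+y0]
W=cen((0,0,150),(179,70,255),235,185,265,245)
R1=cen((0,120,60),(10,255,255),235,185,265,245);R2=cen((170,120,60),(179,255,255),235,185,265,245)
B=cen((100,120,50),(130,255,255),235,185,265,245)
for n,q in zip("W R1 R2 B".split(),(W,R1,R2,B)): print(n,q[:3],ray(ci,q[0],q[1],14))
m=cv2.inRange(hsv,(0,0,170),(179,60,255));m[:,:295]=0;m[:,392:]=0;m[:178]=0;m[252:]=0
cs=max(cv2.findContours(m,0,2)[0],key=cv2.contourArea);r=cv2.minAreaRect(cs)
print(r,ray(ci,*r[0],13),[ray(ci,*p,13) for p in cv2.boxPoints(r)])
```

```text
W (np.float64(250.00387596899225), np.float64(217.75968992248062), 258) [465.2 -18.8  14. ]
R1 (np.float64(244.88), np.float64(192.92), 25) [547.5  -2.   14. ]
R2 (np.float64(245.25), np.float64(195.375), 8) [539.3  -3.2  14. ]
B (np.float64(251.81944444444446), np.float64(227.43055555555554), 72) [433.7 -24.6  14. ]
((343.1358337402344, 214.36940002441406), (54.12453079223633, 77.5898208618164), 81.11934661865234) [ 475.6 -322.6   13. ] [array([ 544.9, -185.4,   13. ]), array([ 584.6, -440.3,   13. ]), array([ 407.4, -457.4,   13. ]), array([ 369.8, -208.3,   13. ])]
```

View pics/crop.png

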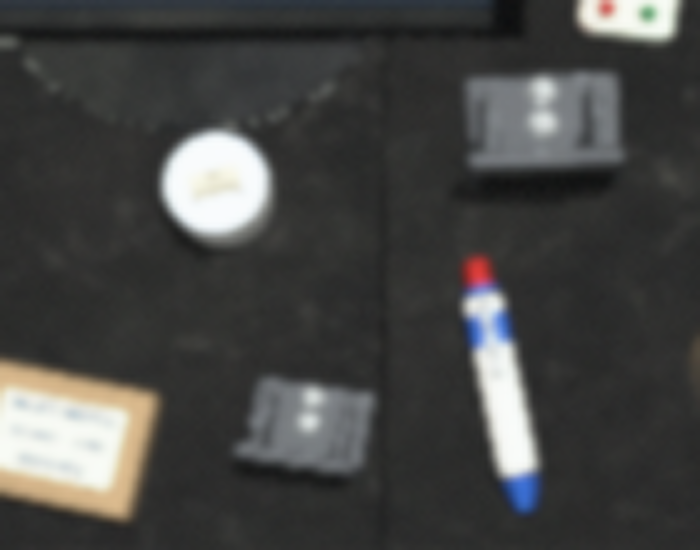

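The crop shows the larger stop at top right, with its front top edge from crop pixel (468,165) to (624,158). The smaller look-alike is at (308,425), so the larger is the one meant. The marker's button end is at (478,257) and its cone tip at (524,512).

Run:
```python
from h import *
ci=camera_info("top")
f=lambda x,y,z:ray(ci,150+x/5-.4,140+y/5-.4,z)
b=f(478,256,12);t=f(524,513,12);print(b,t,b-t,np.linalg.norm(b-t),np.degrees(np.arctan2(*(b-t)[1::-1])))
u=(b-t)/np.linalg.norm(b-t);print("centre",b-84*u,t+82*u)
l=f(468,160,65);r=f(625,153,65);l2=f(468,171,65);r2=f(625,163,65)
print("stop top front",l,r,l2,r2,np.degrees(np.arctan2(*(l-r)[:2]))) 
lb=f(468,75,65);rb=f(618,70,65);print("back",lb,rb)
```

```text
[555.  -3.  12.] [386.1 -32.9  12. ] [168.9  29.9   0. ] 171.52614960990638 10.03894003051884
centre [472.28608126 -17.64266531  12.        ] [466.84453972 -18.60596958  12.        ]
stop top front [607.2   2.4  65. ] [611.5 -98.2  65. ] [599.9   2.4  65. ] [604.9 -98.1  65. ] -2.4475345415536554
back [663.6   2.5  65. ] [666.7 -94.3  65. ]
```

Call:
move_arm(
  commands=[
    [[2.0, -4.5, 0], [0, 0, 2.8], 1],
    [[2.0, -4.5, 0], [0, 0, 2.8], 1],
    [[2.0, -4.5, 0], [0, 0, 2.8], 1],
    [[2.0, -4.5, 0], [0, 0, 2.8], 1],
    [[2.0, -4.5, 0], [0, 0, 2.8], 1],
    [[2.0, -4.5, 0], [0, 0, 2.8], 1],
    [[2.0, -4.5, 0], [0, 0, 2.8], 1],
    [[2.0, -4.5, 0], [0, 0, 2.8], 1],
    [[2.0, -4.5, 0], [0, 0, 2.8], 1],
    [[2.0, -4.5, 0], [0, 0, 2.8], 1],
  ],
)

```text
t: 1.1
eef_pos: [395.6, 141.8, 214.7]
tcp_rot: [3.141, 0.0, -2.969]
ft_force: [1.9, 0.4, 0.1]
opening: 0.996
grip_force: 0.0
```

Call:
move_arm(
  commands=[
    [[2.0, -4.5, 0], [0, 0, 0], 1],
    [[2.0, -4.5, 0], [0, 0, 0], 1],
    [[2.0, -4.5, 0], [0, 0, 0], 1],
    [[0.7, -2.5, 0], [0, 0, 0], 1],
    [[0, 0, 0], [0, 0, 0], 1],
    [[0, 0, 0], [0, 0, 0], 1],
  ],
)

```text
t: 1.7
eef_pos: [462.0, -16.4, 214.3]
tcp_rot: [3.141, -0.001, -2.972]
ft_force: [0.8, -0.2, -1.2]
opening: 1.0
grip_force: 0.0
```

Run:
```python
from h import *
s=state();print(s["eef_pos"],np.degrees(s["tcp_rot"]),s["joints"],s["t"])
ci=camera_info("wrist");a=read_camera("wrist");cv2.imwrite("pics/w1.png",a)
np.savez("w1.npz",K=ci["K"],cam_to_world=ci["cam_to_world"]);print(ci["cam_to_world"])
```

```text
[461.98761825 -16.44671665 214.34324531] [ 1.79967746e+02 -4.51917129e-02 -1.70294714e+02] [-1.78780900e-01  2.61118100e-01  1.94109748e+00  3.21949432e-04
  9.40310579e-01 -1.91915612e+00] 1.7
[[-1.69685382e-01  9.45128934e-01  2.79174083e-01  3.81642506e+02]
 [ 9.85497570e-01  1.62392900e-01  4.92248507e-02 -2.95783918e+01]
 [ 1.18794158e-03  2.83478118e-01 -9.58977969e-01  3.84957449e+02]
 [ 0.00000000e+00  0.00000000e+00  0.00000000e+00  1.00000000e+00]]
```

View pics/w1.png

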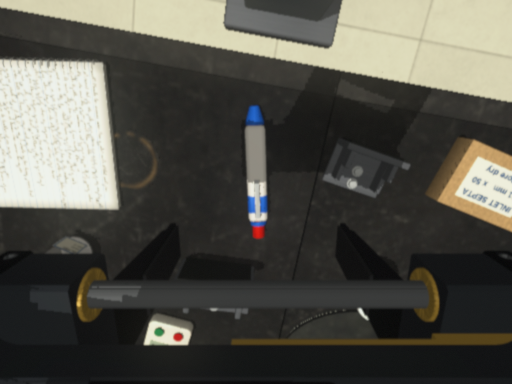

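The wrist view shows the marker along column 256, with the cone tip at (254,106) and the button end at (258,238). The stop is mostly hidden behind the fingers.

Run:
```python
from h import *
ci=np.load("w1.npz");hsv=cv2.cvtColor(cv2.imread("pics/w1.png"),cv2.COLOR_BGR2HSV)
m=cv2.inRange(hsv,(0,120,60),(10,255,255))|cv2.inRange(hsv,(168,120,60),(179,255,255))
m[:,:240]=0;m[:,275:]=0;m[:215]=0;m[245:]=0
ys,xs=np.nonzero(m);print("red",xs.mean(),ys.min(),ys.max())
b=ray(ci,xs[ys>=ys.max()-2].mean(),ys.max()+.5,12)
m=cv2.inRange(hsv,(100,120,50),(130,255,255));m[125:]=0;m[:,:235]=0;m[:,280:]=0
ys,xs=np.nonzero(m);t=ray(ci,xs[ys<ys.min()+4].mean(),ys.min()-.5,12)
print(b,t,np.linalg.norm(b-t),np.degrees(np.arctan2(*(b-t)[1::-1])));u=(b-t)/np.linalg.norm(b-t)
print(b-84*u,t+82*u)
```

```text
red 258.06493506493507 226 239
[553.4   1.   12. ] [384.4 -33.   12. ] 172.38619434281853 11.375115357745488
[471.05001801 -15.567452    12.        ] [464.78926814 -16.82701114  12.        ]
```

Call:
move_arm(
  commands=[
    [[0.6, 0, -4], [0, 0, 1], 1],
    [[0, 0, -4], [0, 0, 0], 1],
    [[0, 0, -4], [0, 0, 0], 1],
    [[0, 0, -4], [0, 0, 0], 1],
    [[0, 0, -3], [0, 0, 0], 1],
    [[0, 0, -1.2], [0, 0, 0], 1],
    [[0, 0, -0.8], [0, 0, 0], 1],
    [[0, 0, 0], [0, 0, 0], 1],
  ],
)

```text
t: 2.55
eef_pos: [468.3, -15.8, 4.8]
tcp_rot: [3.141, -0.0, -2.952]
ft_force: [0.2, 0.1, 1.0]
opening: 0.999
grip_force: 0.0
```

Call:
move_arm(
  commands=[
    [[0, 0, 0], [0, 0, 0], 0.7],
    [[0, 0, 0], [0, 0, 0], 0.5],
    [[0, 0, 0], [0, 0, 0], 0.4],
    [[0, 0, 0], [0, 0, 0], 0.3],
    [[0, 0, 0], [0, 0, 0], 0],
    [[0, 0, 0], [0, 0, 0], 0],
    [[0, 0, 0], [0, 0, 0], 0],
    [[0, 0, 0], [0, 0, 0], 0],
    [[0, 0, 0], [0, 0, 0], 0],
    [[0, 0, 0], [0, 0, 0], 0],
  ],
)

```text
t: 3.55
eef_pos: [468.3, -16.3, 4.6]
tcp_rot: [3.141, -0.0, -2.953]
ft_force: [0.1, -0.3, -0.5]
opening: 0.253
grip_force: 29.9
```

Call:
move_arm(
  commands=[
    [[0, 0, 0.5], [0, 0, 0], 0],
    [[0, 0, 1.0], [0, 0, 0], 0],
    [[0, -1.2, 0], [0, 0, -4], 0],
    [[0, -1.2, 0], [0, 0, -4], 0],
    [[0, -1.2, 0], [0, 0, 0], 0],
    [[0, 0, 0], [0, 0, 0], 0],
    [[0, 0, 0], [0, 0, 0], 0],
  ],
)

```text
t: 4.25
eef_pos: [468.3, -52.4, 19.9]
tcp_rot: [3.142, 0.0, -3.092]
ft_force: [0.2, -0.0, -0.9]
opening: 0.249
grip_force: 29.9
```

Run:
```python
from h import *
s=state();print(s["eef_pos"],np.degrees(s["tcp_rot"]),s["ft_force"],s["t"])
a=read_camera("top");b=read_camera("scene");cv2.imwrite("pics/top2.png",a);cv2.imwrite("pics/scene2.png",b)
A=cv2.resize(a[150:235,205:305],None,fx=4,fy=4,interpolation=cv2.INTER_CUBIC)
B=cv2.resize(b[150:235,200:300],None,fx=4,fy=4,interpolation=cv2.INTER_CUBIC)
cv2.imwrite("pics/c2.png",np.hstack([A,B]))
```

```text
[468.27073725 -52.38633617  19.8820464 ] [ 1.79995627e+02  6.72912030e-03 -1.77165382e+02] [ 0.20694082 -0.01389852 -0.9060809 ] 4.25
```

View pics/c2.png

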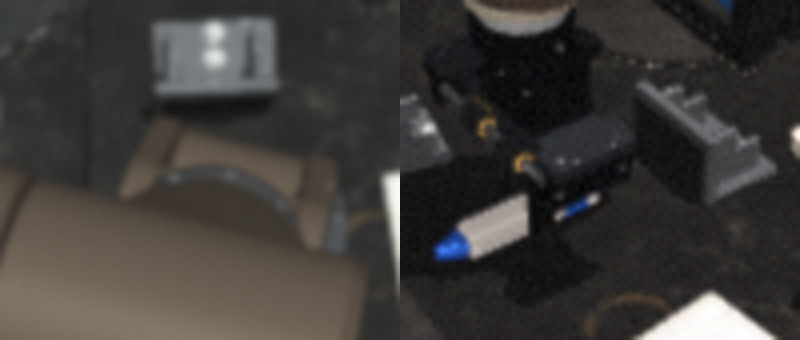

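The left crop (top view) shows the stop's front edge clear of the arm. The right crop (scene view) shows the marker held level, nib end toward the robot. The stop face's front edge is at (638,85), (708,140) and the foot (704,202).

Run:
```python
from h import *
ci=camera_info("scene");g=lambda x,y,z:ray(ci,200+(x-400)/4-.4,150+y/4-.4,z)
print(g(637,85,65),g(708,143,65),g(704,202,0))
ct=camera_info("top");f=lambda x,y,z:ray(ct,205+x/4-.4,150+y/4-.4,z)
print(f(156,95,65),f(279,92,65),f(156,84,65),f(279,78,65))
print("marker tip",g(434,250,27))
```

```text
[600.3  -1.7  65. ] [603.3 -95.7  65. ] [606.6 -90.8   0. ]
[601.4   1.1  65. ] [603.6 -97.3  65. ] [610.4   1.1  65. ] [615.2 -97.5  65. ]
marker tip [385.2 -50.9  27. ]
```

Call:
move_arm(
  commands=[
    [[1.5, 0.1, 0], [0, 0, -0.6], 0],
    [[1.5, 0.1, 0], [0, 0, 0], 0],
    [[1.0, 0, 0], [0, 0, 0], 0],
    [[0.3, 0, 0], [0, 0, 0], 0],
    [[0, 0, 0], [0, 0, 0], 0],
  ],
)

```text
t: 4.85
eef_pos: [511.1, -50.0, 19.5]
tcp_rot: [3.141, -0.0, -3.103]
ft_force: [0.2, 0.2, -1.4]
opening: 0.254
grip_force: 29.9
```

Call:
move_arm(
  commands=[
    [[0.2, 0, 0], [0, 0, 0], 0],
    [[0.2, 0, 0], [0, 0, 0], 0],
    [[0.2, 0, 0], [0, 0, 0], 0],
    [[0, 0, 0], [0, 0, 0], 0],
  ],
)

```text
t: 5.25
eef_pos: [516.6, -50.2, 19.5]
tcp_rot: [3.141, -0.002, -3.103]
ft_force: [-3.7, -0.1, -0.4]
opening: 0.25
grip_force: 29.9
```

Call:
move_arm(
  commands=[
    [[0.2, 0, 0], [0, 0, 0], 0],
    [[0.2, 0, 0], [0, 0, 0], 0],
    [[0, 0, 0], [0, 0, 0], 0],
  ],
)

```text
t: 5.55
eef_pos: [520.7, -50.2, 19.5]
tcp_rot: [3.141, -0.001, -3.103]
ft_force: [-4.4, 0.4, 0.7]
opening: 0.251
grip_force: 29.9
```

Contact is steady at about 4–5 N. I'll keep pushing until the hard stop.

Call:
move_arm(
  commands=[
    [[0.2, 0, 0], [0, 0, 0], 0],
    [[0.2, 0, 0], [0, 0, 0], 0],
    [[0, 0, 0], [0, 0, 0], 0],
  ],
)

```text
t: 5.85
eef_pos: [524.9, -50.1, 19.5]
tcp_rot: [3.141, -0.001, -3.103]
ft_force: [-4.2, 1.8, -0.4]
opening: 0.251
grip_force: 29.9
```

Call:
move_arm(
  commands=[
    [[0.2, 0, 0], [0, 0, 0], 0],
    [[0, 0, 0], [0, 0, 0], 0],
    [[0, 0, 0], [0, 0, 0], 0],
  ],
)

```text
t: 6.15
eef_pos: [527.0, -50.1, 19.6]
tcp_rot: [3.141, -0.0, -3.103]
ft_force: [-4.2, 1.8, -0.3]
opening: 0.252
grip_force: 29.9
```

Call:
move_arm(
  commands=[
    [[0.2, 0, 0], [0, 0, 0], 0],
    [[0, 0, 0], [0, 0, 0], 0],
    [[0, 0, 0], [0, 0, 0], 0],
  ],
)

```text
t: 6.45
eef_pos: [528.1, -50.0, 19.4]
tcp_rot: [3.141, -0.002, -3.103]
ft_force: [-8.6, 1.6, 1.3]
opening: 0.249
grip_force: 29.9
```

Call:
move_arm(
  commands=[
    [[0.1, 0, 0], [0, 0, 0], 0],
    [[0, 0, 0], [0, 0, 0], 0],
    [[0, 0, 0], [0, 0, 0], 0],
  ],
)

```text
t: 6.75
eef_pos: [528.1, -49.9, 19.3]
tcp_rot: [3.14, -0.005, -3.103]
ft_force: [-12.1, 0.8, 1.3]
opening: 0.251
grip_force: 29.9
```

Call:
move_arm(
  commands=[
    [[0.1, 0, 0], [0, 0, 0], 0],
    [[0, 0, 0], [0, 0, 0], 0],
    [[0, 0, 0], [0, 0, 0], 0],
  ],
)

```text
t: 7.05
eef_pos: [528.2, -49.7, 19.2]
tcp_rot: [3.14, -0.006, -3.103]
ft_force: [-15.6, 1.4, 3.7]
opening: 0.248
grip_force: 30.0
```

Call:
move_arm(
  commands=[
    [[-0.5, 0, 0], [0, 0, 0], 0],
    [[-2, 0, 0], [0, 0, 0], 0],
    [[-3, 0, 1], [0, 0, 0], 0],
    [[0, 0, 4], [0, 0, 0], 0],
    [[0, 0, 4], [0, 0, 0], 0],
    [[0, 0, 2], [0, 0, 0], 0],
    [[0, 0, 0], [0, 0, 0], 0],
  ],
)

```text
t: 7.75
eef_pos: [478.3, -50.8, 132.5]
tcp_rot: [-3.14, 0.007, -3.104]
ft_force: [-1.0, 1.0, -0.9]
opening: 0.25
grip_force: 30.0
```

Call:
move_arm(
  commands=[
    [[0, -2.7, 0], [0, 0, -8.3], 0],
    [[0, -2.7, 0], [0, 0, -8.3], 0],
    [[0, -2.7, 0], [0, 0, -8.3], 0],
    [[0, -2.7, 0], [0, 0, -8.3], 0],
    [[0, -2.7, 0], [0, 0, -8.3], 0],
    [[0, -2.7, 0], [0, 0, -8.3], 0],
    [[0, -2.7, 0], [0, 0, -8.3], 0],
    [[0, -2.7, 0], [0, 0, -8.3], 0],
    [[0, -2.7, 0], [0, 0, -8.3], 0],
    [[0, -2.7, 0], [0, 0, -8.3], 0],
  ],
)

```text
t: 8.75
eef_pos: [476.3, -321.6, 128.4]
tcp_rot: [3.141, 0.0, 1.725]
ft_force: [-0.2, -0.1, -0.9]
opening: 0.254
grip_force: 30.0
```

Call:
move_arm(
  commands=[
    [[0, 0, 0], [0, 0, 0], 0],
    [[0, 0, 0], [0, 0, 0], 0],
    [[0, 0, 0], [0, 0, 0], 0],
  ],
)

```text
t: 9.05
eef_pos: [476.2, -319.5, 129.0]
tcp_rot: [-3.141, -0.001, 1.733]
ft_force: [-0.0, 1.0, -0.8]
opening: 0.25
grip_force: 30.0
```

Run:
```python
from h import *
s=state();print(s["eef_pos"],np.degrees(s["tcp_rot"]),s["ft_force"],s["joints"],s["t"])
b=read_camera("scene");w=read_camera("wrist")
c=cv2.resize(b[150:310,200:370],None,fx=3,fy=3,interpolation=cv2.INTER_CUBIC)
cv2.imwrite("pics/c3.png",c);cv2.imwrite("pics/w3.png",w)
```

```text
[ 476.17976053 -319.52849848  129.00359207] [-1.79981006e+02 -3.61117779e-02  9.93111020e+01] [-0.00771576  1.01560855 -0.79353771] [-7.06260059e-01  5.19391765e-01  1.77796484e+00  2.05762105e-04
  8.44931363e-01 -8.68906185e-01] 9.05
```

View pics/c3.png

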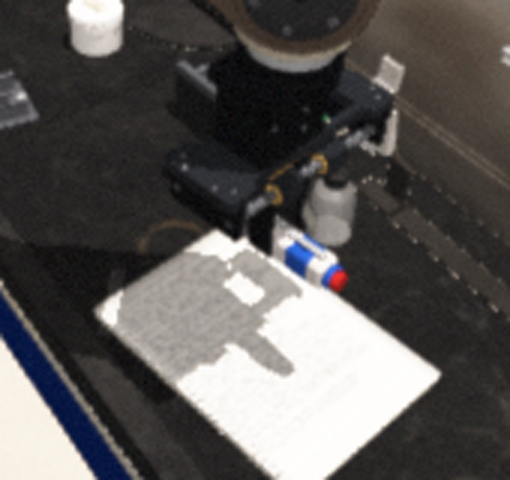

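View pics/w3.png

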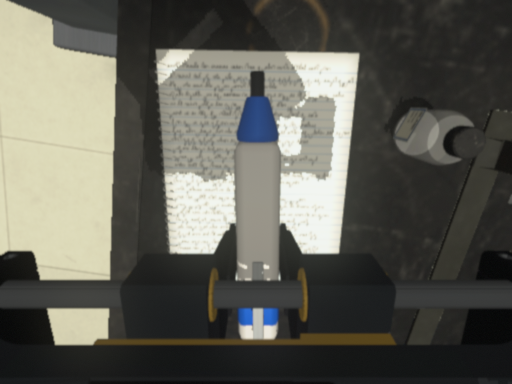

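The wrist view shows the black nib out of the blue cone at (258,72–97), with the marker along the pad's long axis and centred across it (pad edges at about columns 165 and 350). The scene view shows the red button now short. I'll lower it.

Call:
move_arm(
  commands=[
    [[0, 0, -4], [0, 0, 0], 0],
    [[0, 0, -4], [0, 0, 0], 0],
    [[0, 0, -1.5], [0, 0, 0], 0],
    [[0, 0, -0.7], [0, 0, 0], 0],
    [[0, 0, -0.4], [0, 0, 0], 0],
    [[0, 0, 0], [0, 0, 0], 0],
    [[0, 0, 0], [0, 0, 0], 0],
  ],
)

```text
t: 9.85
eef_pos: [476.7, -320.5, 24.6]
tcp_rot: [3.14, 0.001, 1.731]
ft_force: [-0.3, -0.5, -0.7]
opening: 0.246
grip_force: 30.0
```

Call:
move_arm(
  commands=[
    [[0, 0, -0.2], [0, 0, 0], 0],
    [[0, 0, 0], [0, 0, 0], 0],
    [[0, 0, 0], [0, 0, 0], 0],
  ],
)

```text
t: 10.15
eef_pos: [476.3, -320.3, 21.9]
tcp_rot: [3.141, 0.0, 1.731]
ft_force: [-0.1, 0.4, -0.4]
opening: 0.25
grip_force: 30.0
```

Call:
move_arm(
  commands=[
    [[0, 0, -0.2], [0, 0, 0], 0],
    [[0, 0, 0], [0, 0, 0], 0],
    [[0, 0, -0.1], [0, 0, 0], 0],
    [[0, 0, 0], [0, 0, 0], 0],
    [[0, 0, 0], [0, 0, 0], 0],
  ],
)

```text
t: 10.65
eef_pos: [476.2, -320.3, 18.6]
tcp_rot: [3.142, -0.0, 1.731]
ft_force: [0.5, -0.8, -0.8]
opening: 0.245
grip_force: 30.0
```

Call:
move_arm(
  commands=[
    [[0, 0, -0.1], [0, 0, 0], 0],
    [[0, 0, 0], [0, 0, 0], 0],
    [[0, 0, 0], [0, 0, 0], 0],
  ],
)

```text
t: 10.95
eef_pos: [476.3, -320.3, 17.6]
tcp_rot: [3.142, -0.0, 1.731]
ft_force: [1.0, -0.5, -1.1]
opening: 0.249
grip_force: 30.0
```

Call:
move_arm(
  commands=[
    [[0, 0, -0.05], [0, 0, 0], 0],
    [[0, 0, 0], [0, 0, 0], 0],
    [[0, 0, 0], [0, 0, 0], 0],
  ],
)

```text
t: 11.25
eef_pos: [476.3, -320.3, 17.2]
tcp_rot: [3.142, -0.0, 1.731]
ft_force: [-1.0, 0.7, -0.7]
opening: 0.251
grip_force: 30.0
```

Call:
move_arm(
  commands=[
    [[0, 0, -0.05], [0, 0, 0], 0],
    [[0, 0, 0], [0, 0, 0], 0],
    [[0, 0, 0], [0, 0, 0], 0],
  ],
)

```text
t: 11.55
eef_pos: [476.3, -320.3, 16.6]
tcp_rot: [3.142, -0.0, 1.731]
ft_force: [0.4, -0.3, -0.2]
opening: 0.251
grip_force: 30.0
```

Call:
move_arm(
  commands=[
    [[0, 0, -0.05], [0, 0, 0], 0],
    [[0, 0, 0], [0, 0, 0], 0],
    [[0, 0, 0], [0, 0, 0], 0],
  ],
)

```text
t: 11.85
eef_pos: [476.3, -320.3, 16.1]
tcp_rot: [3.142, -0.0, 1.731]
ft_force: [0.3, -0.2, -1.0]
opening: 0.247
grip_force: 30.0
```

Call:
move_arm(
  commands=[
    [[0, 0, -0.05], [0, 0, 0], 0],
    [[0, 0, 0], [0, 0, 0], 0],
    [[0, 0, 0], [0, 0, 0], 0],
  ],
)

```text
t: 12.15
eef_pos: [476.3, -320.3, 15.7]
tcp_rot: [3.141, 0.0, 1.731]
ft_force: [-0.7, -0.2, -0.4]
opening: 0.252
grip_force: 30.0
```

Run:
```python
from h import *
b=read_camera("scene");w=read_camera("wrist");cv2.imwrite("pics/w4.png",w)
c=cv2.resize(b[200:290,240:340],None,fx=4,fy=4,interpolation=cv2.INTER_CUBIC)
d=cv2.resize(w[0:340,130:390],(275,360));cv2.imwrite("pics/c4.png",np.hstack([c,d]))
```

```text
(no output)
```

View pics/c4.png

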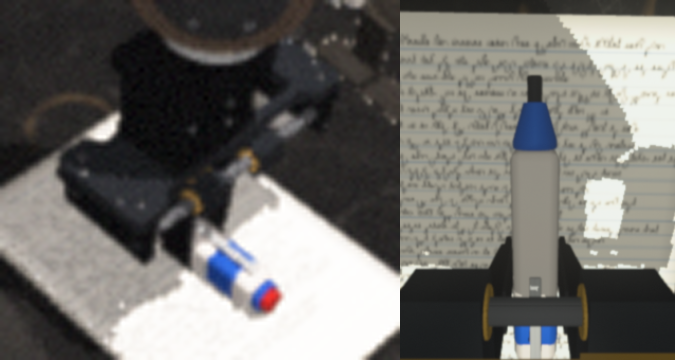

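The marker is level and just above or on the paper, with the nib out. I'll feel for contact in half-millimetre steps.

Call:
move_arm(
  commands=[
    [[0, 0, -0.05], [0, 0, 0], 0],
    [[0, 0, 0], [0, 0, 0], 0],
    [[0, 0, 0], [0, 0, 0], 0],
  ],
)

```text
t: 12.55
eef_pos: [476.3, -320.3, 15.1]
tcp_rot: [3.142, -0.0, 1.731]
ft_force: [-0.1, 0.0, -0.2]
opening: 0.248
grip_force: 30.0
```

Call:
move_arm(
  commands=[
    [[0, 0, -0.05], [0, 0, 0], 0],
    [[0, 0, 0], [0, 0, 0], 0],
    [[0, 0, 0], [0, 0, 0], 0],
  ],
)

```text
t: 12.85
eef_pos: [476.3, -320.3, 14.6]
tcp_rot: [3.142, 0.0, 1.731]
ft_force: [0.5, 0.3, -1.4]
opening: 0.254
grip_force: 30.0
```

Call:
move_arm(
  commands=[
    [[0, 0, -0.05], [0, 0, 0], 0],
    [[0, 0, 0], [0, 0, 0], 0],
    [[0, 0, 0], [0, 0, 0], 0],
  ],
)

```text
t: 13.15
eef_pos: [476.3, -320.3, 14.3]
tcp_rot: [3.141, 0.0, 1.731]
ft_force: [0.0, -0.8, 2.8]
opening: 0.255
grip_force: 30.0
```

Call:
move_arm(
  commands=[
    [[0, 0, -0.05], [0, 0, 0], 0],
    [[0, 0, 0], [0, 0, 0], 0],
    [[0, 0, 0], [0, 0, 0], 0],
  ],
)

```text
t: 13.45
eef_pos: [476.3, -320.3, 14.3]
tcp_rot: [3.141, 0.0, 1.731]
ft_force: [-1.9, 1.8, 7.7]
opening: 0.249
grip_force: 30.0
```

Call:
move_arm(
  commands=[
    [[0, 0, -0.05], [0, 0, 0], 0],
    [[0, 0, 0], [0, 0, 0], 0],
    [[0, 0, 0], [0, 0, 0], 0],
  ],
)

```text
t: 13.75
eef_pos: [476.3, -320.3, 14.2]
tcp_rot: [3.141, 0.0, 1.731]
ft_force: [-3.4, 2.3, 13.9]
opening: 0.252
grip_force: 30.0
```

Call:
move_arm(
  commands=[
    [[0, 0, 0.1], [0, 0, 0], 0],
    [[0, 0, 0], [0, 0, 0], 0],
    [[0, 0, 0], [0, 0, 0], 0.28],
    [[0, 0, 0], [0, 0, 0], 0.32],
    [[0, 0, 0], [0, 0, 0], 0.4],
    [[0, 0, 0], [0, 0, 0], 0.5],
    [[0, 0, 0], [0, 0, 0], 0.6],
    [[0, 0, 0], [0, 0, 0], 0.7],
    [[0, 0, 0], [0, 0, 0], 0.7],
    [[0, 0, 0], [0, 0, 0], 0.7],
  ],
)

```text
t: 14.75
eef_pos: [476.3, -320.3, 14.2]
tcp_rot: [3.141, 0.0, 1.731]
ft_force: [1.0, 0.5, 0.8]
opening: 0.688
grip_force: 0.0
```

Call:
move_arm(
  commands=[
    [[0, 0, 0.5], [0, 0, 0], 0.7],
    [[0, 0, 1], [0, 0, 0], 0.7],
    [[0, 0, 3], [0, 0, 0], 0.7],
    [[0, 0, 4], [0, 0, 0], 0.7],
    [[0, 0, 4], [0, 0, 0], 0.7],
    [[0, 0, 3], [0, 0, 0], 0.7],
    [[0, 0, 0], [0, 0, 0], 0.7],
    [[0, 0, 0], [0, 0, 0], 0.7],
  ],
)

```text
t: 15.55
eef_pos: [476.2, -320.2, 170.1]
tcp_rot: [3.14, 0.001, 1.731]
ft_force: [-0.3, -0.2, -0.6]
opening: 0.698
grip_force: 0.0
```

Run:
```python
from h import *
ci=camera_info("wrist");np.savez("w5.npz",K=ci["K"],cam_to_world=ci["cam_to_world"])
w=read_camera("wrist");b=read_camera("scene");cv2.imwrite("pics/w5.png",w)
c=cv2.resize(b[200:290,240:340],None,fx=3.84,fy=3.84,interpolation=cv2.INTER_CUBIC)
d=cv2.resize(w,(410,346));cv2.imwrite("pics/c5.png",np.hstack([c[:345,:384],d[:345]]))
print(state()["t"],ray(ci,256,190,30))
```

```text
15.65 [ 475.1 -328.    30. ]
```

View pics/c5.png

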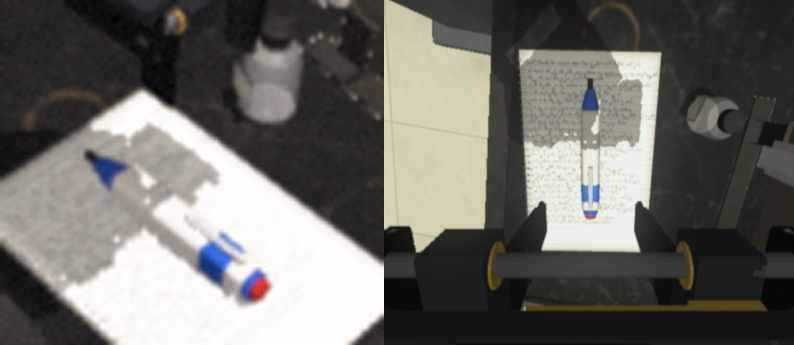

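The marker lies flat near the middle of the pad. The nib is out at wrist-panel (590,82) and the button is in at (590,215). The bottle is untouched and the gripper is clear.

```bash
python3 -c "
from cell import env
print(env.job_done())"
```

```text
the job is handed in; nothing more can be done
None
```

The marker's button was pushed to its hard stop on the larger bench stop and the nib stayed out; the marker lies released, flat near the middle of the log pad, and the job was handed in at about 15.7 s without the arm going near the bottle, tin or carton.

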